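Nest the graded sauce cups

TASK

Clear the drainer: nest the set of metal sauce cups in size order where the large steel pot stands on its coaster, the copper cup in the pot and the small brass cup in the copper cup. Rubber nubs inside grip each cup, so press each one gently down until it is fully home on the floor of the next, without forcing it; leave the pot standing on its coaster, let go of everything, and do not disturb the other things on the table.

Things in the scene. Friction and masses are not known exactly. Their poses are not given: they have to be found in the camera images.
- pot: large steel pot, upright and empty on the coaster: diameter 78 mm outside, 72 inside, 60 tall, floor 8 thick, 0.63 kg, loose. Origin: centre of underside; z: axis to the mouth. 3 sprung rubber nubs (5000 N/m each) inside, 22 mm up, stand in to 29.5 mm radius: the copper cup stops on them some 12 mm short of home and needs 8 to 18 N to pass; then friction holds it
- pot_rim (a point): centre of the pot's mouth. With the copper cup home on the pot's floor, the copper rim is 16 mm above this
- cup_m: middle cup, copper coloured: diameter 62 mm outside, 56 inside, 68 tall, solid floor 22 thick, 0.23 kg, foot bevelled. Origin: centre of underside; z: axis to the mouth. Leans in one pocket of the drainer. 3 nubs inside as in the pot, 36 mm up, stand in to 21.5 mm radius: the brass cup stops on them some 12 mm short of home and needs a similar push
- cup_m_rim (a point): centre of the copper cup's mouth. With the brass cup home on the copper cup's floor, the brass rim is 16 mm above this
- cup_s: small cup, brass coloured: diameter 46 mm outside, 40 inside, 62 tall, floor 8 thick, 0.13 kg, foot bevelled, no nubs. Origin: centre of underside; z: axis to the mouth. Leans in the other pocket of the drainer, about 105 mm from the copper cup
- drainer: fixed aluminium tray, 214 wide (y) x 90 mm up the slope, floor inclined 35 degrees, facing up and to its own -x (low side, which lies to the robot's right). Origin: on the table under its middle. Pockets at y = +52.5 and -52.5 mm. Cups stand square on the slope, so lean 35 degrees, mouth to -x, against a low lip 30 mm high (square to the slope); partitions and back 20 mm
- coaster: fixed square coaster, blue-green top, 94 x 94 x 9 mm. Origin: centre of its underside
- tumbler: bystander: clear glass tumbler, 84 mm diameter, 85 mm tall, loose. Origin: centre of its underside
- matchbox: bystander: red matchbox, 36 x 57 x 15 mm, loose. Origin: centre of its underside
- salt_shaker: bystander: salt shaker, 44 mm diameter, 90 mm tall, loose. Origin: centre of its underside
- tealight: bystander: tea light, 38 mm diameter, 17 mm tall, loose. Origin: centre of its underside

How it is judged (in metres and radians):
At the end, for the whole second after the job is handed in: Pot upright (0.06 rad) on the coaster, centred within 25 mm; copper cup in the pot and brass cup in the copper cup, mouths up, each at most 2.5 mm above the floor it stands on, within 6 mm of centre and 0.07 rad of the axis; all at rest (z of cup_m in the frame of pot between 0.004 and 0.0105 m and horizontal distance between cup_m and pot below 0.006 m and angle between the z axis of cup_m and the z axis of pot, either way round below 0.07 rad and z of cup_s in the frame of cup_m between 0.018 and 0.0245 m and horizontal distance between cup_s and cup_m below 0.006 m and angle between the z axis of cup_s and the z axis of cup_m, either way round below 0.07 rad and angle between pot's own z axis and vertical below 0.06 rad and height (world z) of pot between 0.005 and 0.013 m and horizontal distance between pot and coaster below 0.025 m and linear speed of each of cup_m, cup_s, pot below 0.02 m/s); the robot touches nothing.
It fails at once if the cups are forced: the pot is pressed on to its coaster with more than 65 N, the weight of the stack (up to 11 N) included (contact force between pot and coaster above 65 N).
It fails at once if the tumbler is moved more than 30 mm or tipped (distance of tumbler from where it was at the start of the episode above 0.03 m or angle between tumbler's own z axis and vertical above 0.4 rad).
It fails at once if the matchbox is moved more than 30 mm or tipped (distance of matchbox from where it was at the start of the episode above 0.03 m or angle between matchbox's own z axis and vertical above 0.4 rad).
It fails at once if the salt shaker is moved more than 30 mm or tipped (distance of salt_shaker from where it was at the start of the episode above 0.03 m or angle between salt_shaker's own z axis and vertical above 0.4 rad).
It fails at once if the tealight is moved more than 30 mm or tipped (distance of tealight from where it was at the start of the episode above 0.03 m or angle between tealight's own z axis and vertical above 0.4 rad).
It also fails if it takes over 64 s, if anything falls off the work surface, if the arm or the gripper's body presses on something with over 40 N, if the wrist force passes 120 N, or if a joint passes its speed limit or range.

ROBOT

A 6-joint arm with a two-finger parallel gripper is mounted at the origin on the work surface; the furniture and walls round the work are solid. World frame = base frame: x ahead of the robot, y to its left, z up, the work surface at z = 0. Lengths are in m, angles in degrees, forces in N, time in s.
With the tool pointing down it reaches from about 0.35 to 0.875 m from the base axis. Payload 4.2 kg.
Tool frame: the origin (TCP) lies on the centre line of the jaws, within the pads' length; the fingertips stand 19 mm ahead of it and the grasp point (between the pads) is the TCP; z points along the fingers, y is the line along which they close (so a half turn about z gives the same grasp; the last joint's range is limited). The gripper opens to 87 mm and grips with 3 to 60 N. Pads are 19 mm wide; open, the fingers measure 117 mm over their backs; the gripper's body (75 mm by 190 mm) begins 51 mm behind the grasp point.
Start: joints at [82.769, 22.042, 0.453, 0, -68.411, -14.817], TCP at [0.235, 0.579, 0.242] pointing down, gripper open.
Joint ranges: [-179.83, 179.83], [-69.29, 118.12], [-61.27, 80.66], [-181.25, 117.63], [-171.15, -9.14], [-177.46, 177.46]. Speed limits (degrees/s): [159.86, 159.86, 180, 180, 180, 180].

INTERFACE

Orientations are given as a 3x3 rotation matrix whose columns are the frame's x, y, z axes.
In Python, from station import sense, capture, finish_job, search_frame, masks_of gives the robot as it stands.
- The arm moves only by the tool drive_tool, never from a script. Its argument "rows" is a list of rows, each a list of 7 numbers: the opening in per cent of the stroke, from 0 (shut) to 100 (fully open), then the shift along the world's x, y, z in mm, then the turn, a rotation vector about the world's x, y, z in rad. In form: [[fingers, dx, dy, dz, wx, wy, wz], ...]. A call has 1 to 5 rows; each row shifts and turns the commanded pose from where the row before left it; what a row does not reach is not made up. A row lasts 1/12 s, in which the tool goes at most 41.7 mm and 7.16 degrees, less where a joint would pass 70% of its speed; a pose out of reach is approached as far as the arm can. A call is refused whole if a number of a shift passes 41.7 or a number of a turn 0.125, either way. A call with a gripper value outside its range is refused whole. The fingers move at their own pace and stop on an object; the grip force is fixed at half the most. Time passes only in rows, so rows that do not move let the fingers close. It gives the time, the measured TCP pose, the force, the opening and the grip force at its end, in the units of the state.
- sense(): the state, without advancing time (a new reading comes with each control period).
- capture(name): name is "scene" or "top" or "wrist"; returns a dict with "frame" (384x512x3 uint8, red, green, blue), "z_map" (384x512 float32, m along the optical axis (not along the pixel's ray), 0 where there is no reading), "fx", "fy", "cx", "cy" (pixels), "R" (3x3) and "t" (3): a world point X has camera coordinates R X + t; the wrist camera has in their place "T_tool_cam" (4x4, takes a point from camera to tool coordinates, whose origin is the TCP and whose axes are the flange's). Camera axes: x right, y down, z forward; pixel columns grow to the right and rows downward; lengths in m; the calibration is good to about 2 mm. The wrist camera is an equidistant fisheye: a pixel r from the principal point sees the ray r / f radians off the axis. A picture is of the moment at which its call begins: read the wrist's pose just before it.
- finish_job(): hands the job in; it is judged then, once.
Trained networks look in a picture, given as the dict that the camera call returned (one of the last four; its "shot" number tells which), for a name from the list of things; names that differ only in an ending like _2 or _b are one class to them, and where a whole thing is asked for, a point or a joint stands for the part that bears it (a point fixed in the world has none). Each returns a list of dicts, best first, with "p" (0 to 1); they miss things now and then, are a little off and sometimes report something else, mostly with a low value. They report only what shows in the picture. A call takes as long as a camera call.
- search_frame(label, picture): "xy" ([column, row] in pixels, amid what is visible of it).
- masks_of(label, picture): "region" (384x512 bool, what is visible of it) and "xy" ([column, row] in pixels, amid what is visible of it).
The state is a dict: "time_s": time; "joints": joint angles; "joint_velocities": joint speeds; "effort": joint torques, N m; "tcp_pos": TCP position; "ee_rot": TCP orientation; "wrist_force": force on the tool from outside, world axes, zero at the start; "moment": the same for the moment, N m; "gripper_width": opening from 0.0 (shut) to 1.0 (fully open); "gripper_force": force on a finger pad.
Only numpy, scipy, OpenCV 4.12 (cv2) and the standard library are available. Lean on these libraries where they do the work, as an engineer would, in place of code of your own. Each camera call takes 0.05 s, during which the arm holds its last target. There are 200 camera calls.

## Working session

There is one attempt and no reset: what is moved stays moved. The work goes in short steps, Python scripts to look and compute and a tool call to move; the robot and the scene stay as the last step left them, time stands still between calls to the robot, and variables do not carry over. Pictures are saved under pics/ and viewed, at most 10 in all, crops included, and the job is handed in when it is done.

Besides the shell and the picture viewer there is one more tool, called after "Emit:" by a JSON object that holds its "fn" and its "kwargs". drive_tool: Moves the arm, as the interface text tells. Its arguments: {"type":"object","properties":{"rows":{"type":"array"}},"required":["rows"]}

```bash
mkdir -p pics; ls
cat > h.py <<'E'
import numpy as np, cv2
from station import sense, capture, finish_job, search_frame, masks_of
def cloud(c,mask=None):
    z=c["z_map"]; v,u=np.nonzero((z>0)&(mask if mask is not None else True)); d=z[v,u]
    P=np.stack([(u-c["cx"])/c["fx"]*d,(v-c["cy"])/c["fy"]*d,d],1)
    return (P-c["t"])@c["R"]
def save(c,n): cv2.imwrite(f"pics/{n}.png",c["frame"][:,:,::-1])
E
python3 - <<'E'
from h import *
np.set_printoptions(precision=4,suppress=True)
s=sense(); print(s["tcp_pos"],s["ee_rot"],s["gripper_width"],s["time_s"])
ims=[]
for n in ["top","scene"]:
    c=capture(n); ims.append(c["frame"])
    for l in ["pot","cup_m","cup_s","drainer","coaster","tumbler","matchbox","salt_shaker","tealight"]:
        m=masks_of(l,c)
        if m:
            m=m[0];P=cloud(c,m["region"])
            if len(P): print(n,l,round(m["p"],2),np.round(m["xy"]),m["region"].sum(),"med",np.median(P,0),"lo",np.percentile(P,2,axis=0),"hi",np.percentile(P,98,axis=0))
cv2.imwrite("pics/a.png",cv2.resize(np.vstack(ims)[:,:,::-1],None,fx=.78,fy=.78))
E
```

```text
pics
[0.2344 0.5788 0.2405] [[ 0.9268 -0.3756 -0.0007]
 [-0.3756 -0.9268 -0.0021]
 [ 0.0001  0.0022 -1.    ]] 1.002827210484614 0.0
top pot 0.75 [312. 171.] 839 med [ 0.4634 -0.1651  0.0182] lo [ 0.4235 -0.198   0.0081] hi [ 0.4976 -0.125   0.0701]
top cup_m 0.89 [162. 197.] 352 med [0.3994 0.2213 0.0601] lo [0.375  0.1912 0.0256] hi [0.4221 0.2483 0.0912]
top cup_s 0.89 [162. 197.] 352 med [0.3994 0.2213 0.0601] lo [0.375  0.1912 0.0256] hi [0.4221 0.2483 0.0912]
top drainer 0.9 [145. 181.] 2566 med [0.4295 0.275  0.0505] lo [0.334  0.1956 0.0083] hi [0.5435 0.3299 0.0873]
top coaster 0.63 [299. 187.] 387 med [ 0.4374 -0.1355  0.0089] lo [ 0.4128 -0.2083  0.0043] hi [ 0.5078 -0.1145  0.0137]
top tumbler 0.91 [250. 152.] 787 med [0.5197 0.0075 0.0138] lo [ 0.4761 -0.0302  0.0056] hi [0.5536 0.0416 0.0851]
top matchbox 0.6 [260. 188.] 265 med [ 0.4223 -0.0329  0.0149] lo [ 0.4045 -0.0594  0.0099] hi [ 0.4385 -0.0061  0.019 ]
top tealight 0.73 [300. 189.] 411 med [ 0.4323 -0.1367  0.0089] lo [ 0.4127 -0.2082  0.0041] hi [ 0.5074 -0.1148  0.0144]
scene pot 0.6 [325. 227.] 1190 med [ 0.4
[... 321 characters left out ...]
 [186. 173.] 1545 med [0.3842 0.2696 0.0514] lo [0.327  0.1917 0.0023] hi [0.5396 0.3345 0.0865]
scene coaster 0.64 [326. 248.] 520 med [ 0.4278 -0.1901  0.0091] lo [ 0.4123 -0.2112  0.001 ] hi [ 0.5045 -0.1208  0.0113]
scene tumbler 0.85 [283. 188.] 1056 med [ 0.4971 -0.0065  0.0579] lo [ 0.4742 -0.0353  0.0091] hi [0.5543 0.0431 0.0847]
scene matchbox 0.77 [272. 224.] 308 med [ 0.4161 -0.0377  0.0143] lo [ 0.4029 -0.0623  0.0021] hi [ 0.4377 -0.0067  0.0166]
scene salt_shaker 0.87 [251. 202.] 506 med [0.418  0.0237 0.0457] lo [ 0.4068  0.0126 -0.0005] hi [0.5009 0.0882 0.0889]
scene tealight 0.62 [212. 156.] 485 med [0.4789 0.2463 0.0706] lo [0.4593 0.215  0.0319] hi [0.5219 0.2768 0.1001]
```

View pics/a.png

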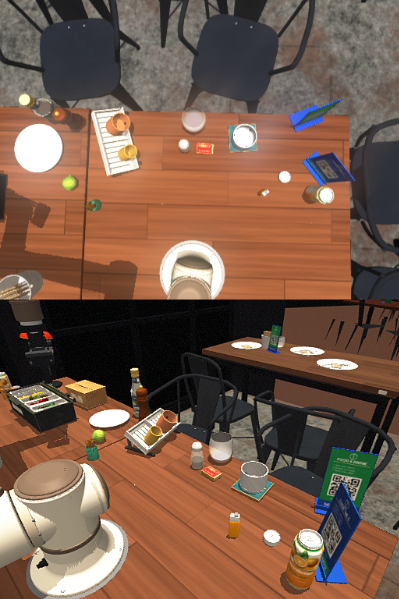

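```bash
cat >> h.py <<'E'
def wcloud(c,s,mask=None):
    z=c["z_map"]; v,u=np.nonzero((z>0)&(mask if mask is not None else True)); d=z[v,u]
    x=(u-c["cx"])/c["fx"];y=(v-c["cy"])/c["fy"];r=np.hypot(x,y)+1e-9;k=np.tan(r)/r
    P=np.stack([x*k*d,y*k*d,d],1); T=np.array(c["T_tool_cam"]); P=P@T[:3,:3].T+T[:3,3]
    return P@np.array(s["ee_rot"]).T+np.array(s["tcp_pos"])
def colmask(c,lo,hi,smin=100):
    h=cv2.cvtColor(c["frame"],cv2.COLOR_RGB2HSV); return (h[:,:,0]>=lo)&(h[:,:,0]<=hi)&(h[:,:,1]>smin)
E
python3 - <<'E'
from h import *
np.set_printoptions(precision=4,suppress=True)
s=sense()
c=capture("top"); d=capture("scene"); w=capture("wrist")
for n,k in (("t",c),("s",d)):
    f=k["frame"]; h=cv2.cvtColor(f,cv2.COLOR_RGB2HSV)
    pts=[(162,197),(152,160)] if n=="t" else [(196,176),(216,156)]
    for u,v in pts: print(n,h[v-4:v+5:4,u-4:u+5:4].reshape(-1,3).tolist())
f1=cv2.resize(c["frame"][125:235,100:350],None,fx=3.2,fy=3.2,interpolation=cv2.INTER_CUBIC)[:,:,::-1]
f2=w["frame"][::1,::1,::-1]
f1=f1[:,:800]; f2=cv2.resize(f2,None,fx=.6,fy=.6)[:240]
can=np.zeros((600,800,3),np.uint8); can[:f1.shape[0],:f1.shape[1]]=f1; can[355:355+f2.shape[0],:f2.shape[1]]=f2[:245]
cv2.imwrite("pics/b.png",can)
# drainer plane
m=masks_of("drainer",c)[0]["region"]; P=cloud(c,m); h=cv2.cvtColor(c["frame"],cv2.COLOR_RGB2HSV)[m & (c["z_map"]>0)]
P=P[h[:,1]<60]
best=None;rng=np.random.default_rng(0)
for i in range(3000):
    q=P[rng.choice(len(P),3,False)]; nn=np.cross(q[1]-q[0],q[2]-q[0]); L=np.linalg.norm(nn)
    if L<1e-4: continue
    nn/=L; nn*=np.sign(nn[2]); k=(abs((P-q[0])@nn)<.002).sum()
    if (best is None or k>best[0]) and .7<nn[2]<.95: best=(k,nn,q[0])
inl=P[abs((P-best[2])@best[1])<.002]; nn=np.linalg.svd(inl-inl.mean(0))[2][2]; nn*=np.sign(nn[2])
print(best[0],len(P),nn,inl.mean(0),"tilt",np.degrees(np.arccos(nn[2])),"yawdir",np.degrees(np.arctan2(nn[1],nn[0])))
# outline of drainer
r=cv2.minAreaRect(P[:,:2].astype(np.float32)*1000); print(r)
E
```

```text
t [[19, 161, 233], [17, 156, 206], [20, 163, 239], [20, 162, 241], [17, 159, 207], [26, 155, 254], [19, 160, 231], [17, 161, 220], [24, 159, 253]]
t [[10, 148, 191], [15, 145, 254], [15, 143, 254], [11, 150, 189], [15, 143, 253], [15, 144, 254], [12, 153, 244], [15, 143, 254], [15, 142, 253]]
s [[18, 178, 173], [29, 155, 255], [18, 172, 142], [18, 182, 143], [18, 183, 138], [18, 188, 121], [18, 183, 131], [18, 169, 128], [20, 199, 105]]
s [[11, 167, 136], [11, 159, 133], [10, 168, 144], [11, 175, 131], [14, 163, 255], [9, 156, 150], [10, 159, 130], [9, 158, 123], [10, 161, 109]]
1140 2431 [ 0.1731 -0.5501  0.817 ] [0.4249 0.2753 0.0468] tilt 35.21667782269811 yawdir -72.53643270978858
((546.8246459960938, 352.578369140625), (509.1354675292969, 176.35113525390625), 36.19879913330078)
```

View pics/b.png

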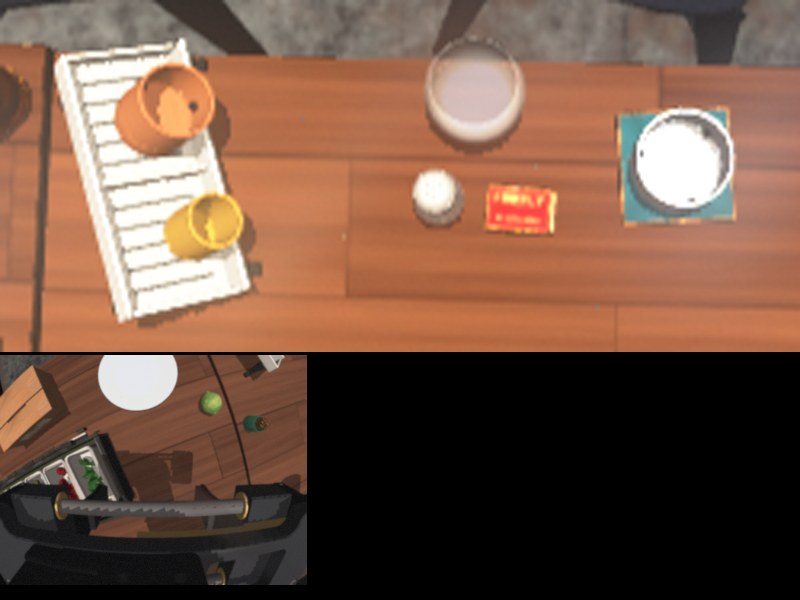

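```bash
cat > fit.py <<'E'
from h import *
from scipy.optimize import least_squares
np.set_printoptions(precision=4,suppress=True)
n=np.array([.1725,-.547,0]); n=n/np.linalg.norm(n)*np.sin(np.radians(35)); n[2]=np.cos(np.radians(35))
e1=np.array([-n[1],n[0],0]); e1/=np.linalg.norm(e1); e1=e1 if e1[0]>0 else -e1; e2=np.cross(n,e1)
B=np.stack([e1,e2,n])
def dist(P,c,ro,ri,H,fl):
    # unsigned distance to cup surface profile (outer wall, rim, inner wall, floor)
    q=P-c; r=np.hypot(q[:,0],q[:,1]); z=q[:,2]
    def seg(r0,z0,r1,z1):
        d=np.array([r1-r0,z1-z0]);t=np.clip(((r-r0)*d[0]+(z-z0)*d[1])/(d@d),0,1); return np.hypot(r-r0-t*d[0],z-z0-t*d[1])
    return np.min([seg(ro,0,ro,H),seg(ro,H,ri,H),seg(ri,H,ri,fl),seg(0,fl,ri,fl)],0)
def fit(P,c0,dims,fixn=None):
    Q=P@B.T
    f=lambda x:dist(Q,x,*dims)
    r=least_squares(f,c0@B.T,loss="soft_l1",f_scale=.002); return r.x, np.median(abs(f(r.x)))
CM=(.031,.028,.068,.022); CS=(.023,.020,.062,.008)
E
python3 - <<'E'
from fit import *
C={k:capture(k) for k in("top","scene")}
out={}
for nm,lo,hi,box,dims in (("cup_m",5,15,(.43,.55,.18,.31),CM),("cup_s",16,32,(.35,.44,.16,.28),CS)):
    Ps=[]
    for k,c in C.items():
        m=colmask(c,lo,hi,90); P=cloud(c,m)
        P=P[(P[:,0]>box[0])&(P[:,0]<box[1])&(P[:,1]>box[2])&(P[:,1]<box[3])&(P[:,2]>.03)&(P[:,2]<.14)]
        # keep pts above slope plane by 25mm
        P=P[(P-np.array([.4249,.2753,.0468]))@n>.02]
        Ps.append(P)
    for P,l in zip(Ps+[np.vstack(Ps)],("top","scene","both")):
        x,e=fit(P,P.mean(0)-.04*n,dims); b=x@B
        print(nm,l,len(P),"base",b,"rim",b+n*dims[2],"h over slope",(b-np.array([.4249,.2753,.0468]))@n,"res",e, "slope",x)
for k,c in C.items():
    P=cloud(c); P=P[(P[:,2]>.062)&(P[:,2]<.075)&(np.hypot(P[:,0]-.462,P[:,1]+.163)<.05)]
    f=lambda x:np.maximum(np.hypot(P[:,0]-x[0],P[:,1]-x[1])-.039,0)+np.maximum(.036-np.hypot(P[:,0]-x[0],P[:,1]-x[1]),0)
    r=least_squares(f,[.462,-.163],loss="soft_l1",f_scale=.002);print("pot",k,len(P),r.x,np.percentile(P[:,2],[10,90]))
    P=cloud(c,colmask(c,80,100,80));P=P[(abs(P[:,2]-.009)<.005)&(np.hypot(P[:,0]-.462,P[:,1]+.163)<.08)]
    print("coaster",cv2.minAreaRect((P[:,:2]*1000).astype(np.float32)))
    P=cloud(c); P=P[(P[:,2]>.02)&(P[:,0]>.25)&(P[:,0]<.7)&(P[:,1]<-.22)&(P[:,1]>-.5)]; print("right stuff",P.min(0) if len(P) else 0,P.max(0) if len(P) else 0)
print(n,e1,e2)
E
```

```text
cup_m top 576 base [0.4844 0.2743 0.0345] rim [0.4961 0.2371 0.0902] h over slope 0.0006961512869537955 res 0.0005897147950056688 slope [ 0.5445  0.1147 -0.0383]
cup_m scene 467 base [0.4827 0.2741 0.0342] rim [0.4944 0.2369 0.0899] h over slope 0.0003157074261023496 res 0.0007678319119671061 slope [ 0.5428  0.1148 -0.0386]
cup_m both 1043 base [0.4841 0.2742 0.0344] rim [0.4959 0.237  0.0901] h over slope 0.000669351962932453 res 0.0006723206060521812 slope [ 0.5442  0.1146 -0.0383]
cup_s top 268 base [0.3905 0.237  0.0341] rim [0.4012 0.2031 0.0849] h over slope 0.0046232253432205595 res 0.0006029799309784246 slope [ 0.4437  0.1085 -0.0343]
cup_s scene 335 base [0.393  0.2346 0.0326] rim [0.4037 0.2007 0.0834] h over slope 0.005160456536021626 res 0.0007130219313128856 slope [ 0.4453  0.1051 -0.0338]
cup_s both 603 base [0.391  0.2368 0.0342] rim [0.4017 0.2028 0.085 ] h over slope 0.0049216871169990625 res 0.0006723511528241195 slope [ 0.4441  0.1083 -0.034 ]
pot top 123 [ 0.4607 -0.1619] [0.0649 0.0711]
coaster ((460.2953186035156, -162.9445343017578), (84.78582000732422, 86.37899017333984), 4.777799606323242)
right stuff [ 0.2537 -0.456   0.02  ] [ 0.559  -0.22    0.1918]
pot scene 251 [ 0.461  -0.1629] [0.063  0.0696]
coaster ((463.0072937011719, -163.7264862060547), (91.36067199707031, 86.66275787353516), 2.445568084716797)
right stuff [ 0.2523 -0.4585  0.02  ] [ 0.5606 -0.2207  0.1907]
[ 0.1725 -0.547   0.8192] [0.9537 0.3008 0.    ] [-0.2464  0.7812  0.5736]
```

```bash
cat > plan.py <<'E'
from fit import *
from scipy.spatial.transform import Rotation as R
RT=np.stack([np.cross(e1,n),-e1,-n],1)      # tilted grasp
RV=np.stack([np.cross(e1,[0,0,1.]),-e1,[0,0,-1.]],1)  # upright
def plan(*legs,s=None):
    s=s or sense(); p=np.array(s["tcp_pos"]); r=np.array(s["ee_rot"])
    for tp,tr,k in legs:
        tp=np.array(tp); d=(tp-p)*1000/k; w=R.from_matrix(tr@r.T).as_rotvec()/k
        print(k,"rows of",d.round(1).tolist(),w.round(4).tolist(),"|step|",np.linalg.norm(d).round(1),np.degrees(np.linalg.norm(w)).round(2)); p,r=tp,tr
E
python3 - <<'E'
from plan import *
s=sense(); w=R.from_matrix(RT@np.array(s["ee_rot"]).T).as_rotvec()
mid=(R.from_rotvec(w*.999)).as_matrix()@np.array(s["ee_rot"])
plan(([.33,.25,.28],RT,10),([.5164,.171,.19],RT,7))
E
```

```text
10 rows of [9.5, -32.9, 3.8] [0.0463, 0.0428, -0.0852] |step| 34.5 6.07
7 rows of [26.6, -11.3, -12.9] [0.0, 0.0, 0.0] |step| 31.7 0.0
```

Emit:
{"fn": "drive_tool", "kwargs": {"rows": [[100,9.5,-32.9,3.8,0.0463,0.0428,-0.0852],[100,9.5,-32.9,3.8,0.0463,0.0428,-0.0852],[100,9.5,-32.9,3.8,0.0463,0.0428,-0.0852],[100,9.5,-32.9,3.8,0.0463,0.0428,-0.0852],[100,9.5,-32.9,3.8,0.0463,0.0428,-0.0852]]}}

```text
time_s: 1.72
tcp_pos: [0.2821, 0.4135, 0.261]
ee_rot: [[0.66, -0.735, -0.156], [-0.688, -0.674, 0.268], [-0.303, -0.07, -0.951]]
wrist_force: [1.8, -0.8, 1.0]
gripper_width: 1.006
gripper_force: 0.0
```

Emit:
{"fn": "drive_tool", "kwargs": {"rows": [[100,9.5,-32.9,3.8,0.0463,0.0428,-0.0852],[100,9.5,-32.9,3.8,0.0463,0.0428,-0.0852],[100,9.5,-32.9,3.8,0.0463,0.0428,-0.0852],[100,9.5,-32.9,3.8,0.0463,0.0428,-0.0852],[100,9.5,-32.9,3.8,0.0463,0.0428,-0.0852]]}}

```text
time_s: 2.13
tcp_pos: [0.3296, 0.249, 0.2807]
ee_rot: [[0.244, -0.955, -0.171], [-0.78, -0.298, 0.55], [-0.576, -0.001, -0.817]]
wrist_force: [1.6, -0.3, -0.6]
gripper_width: 1.001
gripper_force: 0.0
```

Run:
```python
from plan import *
s=sense();print(s["tcp_pos"],s["joints"],s["time_s"],s["wrist_force"])
plan(([.33,.25,.28],RT,1),([.5164,.171,.19],RT,7))
```

```text
[0.3296 0.249  0.2807] [ 32.6573  -1.0654 -17.2854 -36.8207 -67.9432  -2.812 ] 2.1333 [ 1.6101 -0.3488 -0.56  ]
1 rows of [0.4, 1.0, -0.7] [-0.0035, 0.0005, 0.0027] |step| 1.3 0.26
7 rows of [26.6, -11.3, -12.9] [0.0, 0.0, 0.0] |step| 31.7 0.0
```

Tracking is excellent. Continue to pregrasp and look with the wrist camera.

Emit:
{"fn": "drive_tool", "kwargs": {"rows": [[100,26.6,-11.3,-12.9,0,0,0],[100,26.6,-11.3,-12.9,0,0,0],[100,26.6,-11.3,-12.9,0,0,0],[100,26.6,-11.3,-12.9,0,0,0]]}}

```text
time_s: 2.47
tcp_pos: [0.4374, 0.2038, 0.2278]
ee_rot: [[0.246, -0.954, -0.171], [-0.781, -0.3, 0.548], [-0.574, -0.001, -0.819]]
wrist_force: [-0.1, 0.7, 0.6]
gripper_width: 0.998
gripper_force: 0.0
```

Emit:
{"fn": "drive_tool", "kwargs": {"rows": [[100,26.6,-11.3,-12.9,0,0,0],[100,26.6,-11.3,-12.9,0,0,0],[100,26.6,-11.3,-12.9,0,0,0]]}}

```text
time_s: 2.72
tcp_pos: [0.5172, 0.1703, 0.1885]
ee_rot: [[0.246, -0.954, -0.172], [-0.781, -0.301, 0.547], [-0.573, 0.0, -0.819]]
wrist_force: [0.3, 0.4, 0.4]
gripper_width: 1.001
gripper_force: 0.0
```

Run:
```python
from plan import *
s=sense();print(s["tcp_pos"],s["time_s"],s["joints"])
w=capture("wrist"); save(w,"c")
P0=np.array([.4249,.2753,.0468])
for nm,lo,hi,c0,dims in (("cup_m",5,15,[.484,.2742,.0344],CM),("cup_s",16,32,[.391,.2368,.0342],CS)):
    m=colmask(w,lo,hi,90); P=wcloud(w,s,m); Q=(P-np.array(c0))
    h=Q@n; rad=np.linalg.norm(Q-np.outer(h,n),axis=1); P=P[(h>.015)&(h<.08)&(rad<dims[0]+.015)]
    if len(P)<30: print(nm,len(P)); continue
    x,e=fit(P,np.array(c0),dims); b=x@B; print(nm,len(P),"base",b,"rim",b+n*dims[2],"h",(b-P0)@n,e,x)
```

```text
[0.5172 0.1703 0.1885] 2.7167 [ 14.327   21.5974  -2.7897 -37.0207 -71.98    17.0029]
cup_m 2470 base [0.4826 0.2749 0.0336] rim [0.4944 0.2377 0.0893] h -0.0006186674539646667 0.0003657557281621423 [ 0.543   0.1151 -0.0396]
cup_s 1325 base [0.3918 0.2367 0.0339] rim [0.4025 0.2028 0.0847] h 0.004891004809298528 0.00037506533325991007 [ 0.4449  0.1078 -0.0341]
```

View pics/c.png

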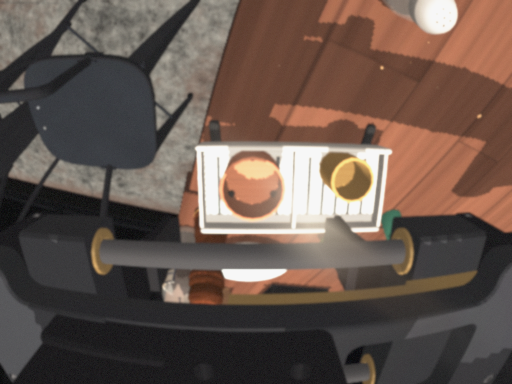

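Run:
```python
from plan import *
rim=np.array([.4948,.2374,.0895]); 
plan((rim+n*.030,RT,3),(rim+.006*n,RT,2),(rim+.006*n+.070*n,RT,3),([.55,.12,.23],RT,2))
```

```text
3 rows of [-6.9, 17.6, -23.5] [0.0013, -0.0006, 0.0011] |step| 30.1 0.1
2 rows of [-2.1, 6.6, -9.8] [0.0, 0.0, 0.0] |step| 12.0 0.0
3 rows of [4.0, -12.8, 19.1] [0.0, 0.0, 0.0] |step| 23.3 0.0
2 rows of [21.0, -37.9, 39.1] [0.0, 0.0, 0.0] |step| 58.4 0.0
```

Emit:
{"fn": "drive_tool", "kwargs": {"rows": [[100,-6.9,17.6,-23.5,0.0013,-0.0006,0.0011],[100,-6.9,17.6,-23.5,0.0013,-0.0006,0.0011],[100,-6.9,17.6,-23.5,0.0013,-0.0006,0.0011],[100,-2.1,6.6,-9.8,0,0,0],[100,-2.1,6.6,-9.8,0,0,0]]}}

```text
time_s: 3.18
tcp_pos: [0.4903, 0.2376, 0.0982]
ee_rot: [[0.25, -0.952, -0.174], [-0.778, -0.305, 0.549], [-0.576, -0.002, -0.818]]
wrist_force: [0.5, -0.4, 0.0]
gripper_width: 0.998
gripper_force: 0.0
```

Emit:
{"fn": "drive_tool", "kwargs": {"rows": [[50,0,0,0,0,0,0],[50,0,0,0,0,0,0],[50,0,0,0,0,0,0],[50,0,0,0,0,0,0],[50,0,0,0,0,0,0]]}}

```text
time_s: 3.6
tcp_pos: [0.4934, 0.2371, 0.1009]
ee_rot: [[0.252, -0.953, -0.167], [-0.778, -0.303, 0.551], [-0.575, -0.009, -0.818]]
wrist_force: [2.2, 1.1, 2.5]
gripper_width: 0.713
gripper_force: 30.3
```

Run:
```python
from plan import *
rim=np.array([.4948,.2374,.0895])
s=sense();print(s["tcp_pos"],s["joints"],s["joint_velocities"],s["wrist_force"],s["moment"]); print(B@(np.array(s["tcp_pos"])-rim-.006*n))
w=capture("wrist");save(w,"d")
c=capture("top");P=[]
P=cloud(c,colmask(c,5,15,90));Q=P-(rim-.068*n);h=Q@n;rad=np.linalg.norm(Q-np.outer(h,n),axis=1);P=P[(h>.015)&(h<.08)&(rad<.046)]
x,e=fit(P,rim-.068*n,CM);print(len(P),x@B+.068*n,e)
```

```text
[0.4934 0.2371 0.1009] [ 20.8747  26.4047  -8.9084 -41.7082 -59.6395  20.2652] [ 0.0367  0.1446  0.1634 -0.1087 -0.2821 -0.0084] [2.2408 1.0801 2.5009] [-0.719  -1.011  -0.4221]
[-0.0015  0.0067  0.0033]
14 [0.4924 0.2346 0.096 ] 0.0005377000710672757
```

View pics/d.png

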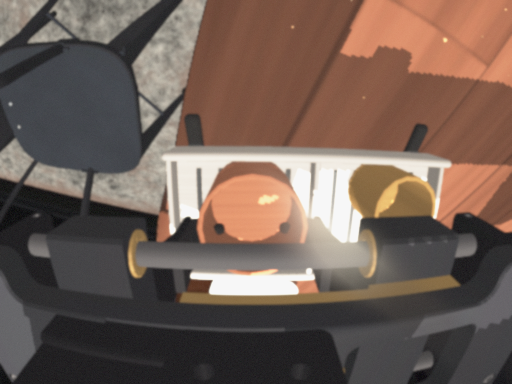

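Emit:
{"fn": "drive_tool", "kwargs": {"rows": [[95,0,0,0,0,0,0],[95,0,0,0,0,0,0],[95,0,0,0,0,0,0]]}}

```text
time_s: 3.95
tcp_pos: [0.4897, 0.237, 0.0989]
ee_rot: [[0.249, -0.952, -0.176], [-0.778, -0.305, 0.549], [-0.577, -0.0, -0.817]]
wrist_force: [-0.6, 0.1, 0.4]
gripper_width: 0.855
gripper_force: 0.0
```

Emit:
{"fn": "drive_tool", "kwargs": {"rows": [[95,1.2,-1.5,-3.2,0,0,0],[95,1.3,-1.5,-3.3,0,0,0],[95,0,0,0,0,0,0],[95,0,0,0,0,0,0]]}}

```text
time_s: 4.28
tcp_pos: [0.4926, 0.2339, 0.0917]
ee_rot: [[0.249, -0.953, -0.175], [-0.779, -0.304, 0.549], [-0.576, -0.0, -0.817]]
wrist_force: [-0.0, -0.5, 0.1]
gripper_width: 0.941
gripper_force: 0.0
```

Run:
```python
from plan import *
rim=np.array([.4948,.2374,.0895])
s=sense();print(s["tcp_pos"],s["wrist_force"],s["moment"]); print(B@(np.array(s["tcp_pos"])-rim-.006*n))
for nm in ("scene","wrist"):
  c=capture(nm); 
  for l,lo,hi,r0,D in (("m",5,15,rim,CM),("s",16,32,np.array([.4025,.2028,.0847]),CS)):
    b0=r0-D[2]*n; m=colmask(c,lo,hi,90); P=wcloud(c,s,m) if nm=="wrist" else cloud(c,m);Q=P-b0;h=Q@n;rad=np.linalg.norm(Q-np.outer(h,n),axis=1);P=P[(h>.015)&(h<.085)&(rad<D[0]+.015)]
    x,e=fit(P,b0,D);print(nm,l,len(P),x@B+D[2]*n,e, x-B@b0)
```

```text
[0.4926 0.2339 0.0917] [-0.0202 -0.4888  0.0999] [-1.0575 -0.3687  0.0174]
[-0.0031 -0.0009 -0.0027]
scene m 184 [0.4953 0.2364 0.0902] 0.0007578425480284801 [ 0.0001 -0.0005  0.0012]
scene s 334 [0.4022 0.2028 0.0848] 0.0007024755080192926 [-0.0003  0.0002  0.    ]
wrist m 5684 [0.493  0.2375 0.0892] 0.0002997854893614822 [-0.0017  0.0003 -0.0006]
wrist s 2686 [0.4021 0.2028 0.0848] 0.00030241448842998134 [-0.0003  0.0001  0.    ]
```

Emit:
{"fn": "drive_tool", "kwargs": {"rows": [[95,1.6,-0.2,2.8,0,0,0],[60,0,0,0,0,0,0],[50,0,0,0,0,0,0],[50,0,0,0,0,0,0],[50,0,0,0,0,0,0]]}}

```text
time_s: 4.8
tcp_pos: [0.495, 0.234, 0.0956]
ee_rot: [[0.25, -0.953, -0.173], [-0.778, -0.304, 0.55], [-0.576, -0.003, -0.817]]
wrist_force: [1.7, -1.2, 1.1]
gripper_width: 0.729
gripper_force: 1.4
```

Emit:
{"fn": "drive_tool", "kwargs": {"rows": [[50,0,0,0,0,0,0],[50,2.0,-6.4,9.5,0,0,0]]}}

```text
time_s: 4.97
tcp_pos: [0.4953, 0.228, 0.1034]
ee_rot: [[0.248, -0.952, -0.177], [-0.778, -0.305, 0.549], [-0.577, 0.002, -0.817]]
wrist_force: [-0.8, 0.9, -2.3]
gripper_width: 0.707
gripper_force: 30.0
```

Emit:
{"fn": "drive_tool", "kwargs": {"rows": [[50,4.0,-12.8,19.1,0,0,0],[50,4.0,-12.8,19.1,0,0,0],[50,4.0,-12.8,19.1,0,0,0]]}}

```text
time_s: 5.22
tcp_pos: [0.5087, 0.188, 0.1629]
ee_rot: [[0.25, -0.952, -0.174], [-0.779, -0.305, 0.548], [-0.575, -0.001, -0.818]]
wrist_force: [0.3, 0.1, -2.3]
gripper_width: 0.709
gripper_force: 30.0
```

Run:
```python
from plan import *
s=sense();print(s["tcp_pos"],s["wrist_force"],s["moment"],s["gripper_width"],s["time_s"])
c=capture("scene");w=capture("wrist")
f=np.vstack([cv2.resize(c["frame"][100:292,130:400],None,fx=1.9,fy=1.9)[:,:512],w["frame"][100:300]])[:,:,::-1]; cv2.imwrite("pics/e.png",f)
plan(([.50,.0,.25],RV,8),([.461,-.1625,.20],RV,5))
```

```text
[0.5087 0.188  0.1629] [ 0.2992  0.0755 -2.2826] [-1.4802 -0.5711 -0.0304] 0.7092742674135952 5.2167
8 rows of [-1.4, -23.4, 10.6] [-0.0732, -0.022, -0.0006] |step| 25.7 4.38
5 rows of [-7.8, -32.5, -10.0] [0.0, 0.0, 0.0] |step| 34.9 0.0
```

View pics/e.png

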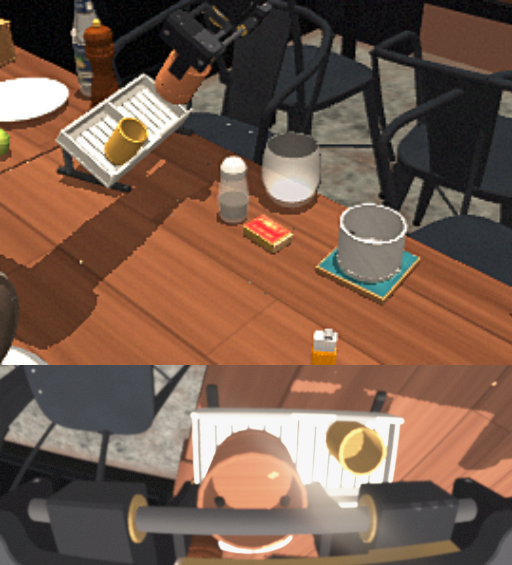

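Emit:
{"fn": "drive_tool", "kwargs": {"rows": [[50,-1.4,-23.4,10.6,-0.0732,-0.022,-0.0006],[50,-1.4,-23.4,10.6,-0.0732,-0.022,-0.0006],[50,-1.4,-23.4,10.6,-0.0732,-0.022,-0.0006],[50,-1.4,-23.4,10.6,-0.0732,-0.022,-0.0006]]}}

```text
time_s: 5.65
tcp_pos: [0.5026, 0.0945, 0.2045]
ee_rot: [[0.287, -0.953, -0.094], [-0.91, -0.302, 0.285], [-0.3, 0.004, -0.954]]
wrist_force: [0.4, -0.7, -2.2]
gripper_width: 0.708
gripper_force: 30.0
```

Emit:
{"fn": "drive_tool", "kwargs": {"rows": [[50,-1.4,-23.4,10.6,-0.0732,-0.022,-0.0006],[50,-1.4,-23.4,10.6,-0.0732,-0.022,-0.0006],[50,-1.4,-23.4,10.6,-0.0732,-0.022,-0.0006],[50,-1.4,-23.4,10.6,-0.0732,-0.022,-0.0006]]}}

```text
time_s: 5.98
tcp_pos: [0.4968, 0.0012, 0.2468]
ee_rot: [[0.298, -0.954, -0.008], [-0.954, -0.298, -0.002], [0.0, 0.008, -1.0]]
wrist_force: [-0.3, -1.1, -3.7]
gripper_width: 0.709
gripper_force: 30.0
```

Emit:
{"fn": "drive_tool", "kwargs": {"rows": [[50,-7.8,-32.5,-10,0,0,0],[50,-7.8,-32.5,-10,0,0,0],[50,-7.8,-32.5,-10,0,0,0],[50,-7.8,-32.5,-10,0,0,0],[50,-7.8,-32.5,-10,0,0,0]]}}

```text
time_s: 6.4
tcp_pos: [0.4571, -0.1613, 0.1958]
ee_rot: [[0.299, -0.954, -0.009], [-0.954, -0.299, 0.002], [-0.004, 0.008, -1.0]]
wrist_force: [0.7, 1.1, -1.4]
gripper_width: 0.707
gripper_force: 30.0
```

Emit:
{"fn": "drive_tool", "kwargs": {"rows": [[50,0,0,0,0,0,0],[50,0,0,0,0,0,0]]}}

```text
time_s: 6.57
tcp_pos: [0.4568, -0.1616, 0.1954]
ee_rot: [[0.295, -0.955, -0.011], [-0.956, -0.295, 0.002], [-0.005, 0.01, -1.0]]
wrist_force: [0.2, 0.2, -1.4]
gripper_width: 0.708
gripper_force: 30.0
```

```bash
cat > look.py <<'E'
from plan import *
def cyl(P,ro,H,x0,base=None):
    # fit outer cylinder with tilt: params x,y (at rim), tilt tx,ty, rimz
    def f(x):
        a=np.array([x[2],x[3],1]);a/=np.linalg.norm(a); q=P-np.array([x[0],x[1],x[4]]); z=q@a
        r=np.linalg.norm(q-np.outer(z,a),axis=1); ri=ro-.003
        d1=np.hypot(r-ro,np.maximum(z,0)); d2=np.hypot(np.maximum(np.maximum(r-ro,ri-r),0),z); d3=np.hypot(r-ri,np.maximum(z,0))
        return np.minimum(np.minimum(d1,d2),d3)
    r=least_squares(f,x0,loss="soft_l1",f_scale=.002);return r.x,np.median(f(r.x))
E
python3 - <<'E'
from look import *
s=sense();p=np.array(s["tcp_pos"]);print(p,np.array(s["ee_rot"]),s["wrist_force"],s["gripper_width"],s["time_s"])
A=[]
for k in("top","scene"):
    c=capture(k);P=cloud(c,colmask(c,4,16,90));P=P[(np.hypot(*(P-p)[:,:2].T)<.06)&(P[:,2]>p[2]-.09)&(P[:,2]<p[2]+.01)&(P[:,2]>.09)]
    A.append(P);print(k,len(P))
    if len(P)>20: print(cyl(P,.031,.068,[p[0],p[1],0,0,p[2]-.006]))
    P=cloud(c); P=P[(P[:,2]>.055)&(P[:,2]<.075)&(np.hypot(P[:,0]-.462,P[:,1]+.163)<.05)]
    print("pot",len(P),cyl(P,.039,.06,[.461,-.163,0,0,.069]))
A=np.vstack(A);print(cyl(A,.031,.068,[p[0],p[1],0,0,p[2]-.006]))
E
```

```text
[ 0.4568 -0.1616  0.1954] [[ 0.2948 -0.9555 -0.0108]
 [-0.9555 -0.2948  0.0016]
 [-0.0047  0.0099 -0.9999]] [ 0.2066  0.1542 -1.4049] 0.7075563225064436 6.5667
top 149
(array([ 0.4532, -0.1613, -0.2418,  0.0497,  0.1969]), np.float64(0.0018306669074152973))
pot 49 (array([ 0.4615, -0.1625,  0.0479, -0.0285,  0.0684]), np.float64(0.0004561984894814672))
scene 887
(array([ 0.4471, -0.1687, -0.0205, -0.0161,  0.5842]), np.float64(0.0006847944109879336))
pot 416 (array([ 0.4616, -0.1625, -0.0075, -0.0063,  0.0699]), np.float64(0.0005287039557889811))
(array([ 0.4538, -0.1623, -0.0783,  0.006 ,  0.2029]), np.float64(0.0008236592648726247))
```

Emit:
{"fn": "drive_tool", "kwargs": {"rows": [[50,6,-0.5,0,-0.01,0.015,0],[50,0,0,-20,0,0,0],[50,0,0,-15,0,0,0],[50,0,0,-10,0,0,0],[50,0,0,0,0,0,0]]}}

```text
time_s: 7.08
tcp_pos: [0.4643, -0.1597, 0.1501]
ee_rot: [[0.3, -0.954, -0.026], [-0.954, -0.3, -0.009], [0.001, 0.028, -1.0]]
wrist_force: [-0.6, 0.0, -2.8]
gripper_width: 0.71
gripper_force: 30.0
```

```bash
cat > chk.py <<'E'
from look import *
def cupline(lo,hi,ro,px,py,z0,z1,cam="scene",c=None):
    c=c or capture(cam);P=cloud(c,colmask(c,lo,hi,90));P=P[(np.hypot(P[:,0]-px,P[:,1]-py)<.055)&(P[:,2]>z0)&(P[:,2]<z1)]
    zm=(z0+z1)/2
    def f(x):
        a=np.array([x[2],x[3],1]);a/=np.linalg.norm(a);q=P-np.array([x[0],x[1],zm]);z=q@a
        return np.linalg.norm(q-np.outer(z,a),axis=1)-ro
    r=least_squares(f,[px,py,0,0],loss="soft_l1",f_scale=.001)
    return len(P),r.x,"zmid",zm,"top",np.percentile(P[:,2],[1,99]),np.median(abs(f(r.x)))
E
python3 - <<'E'
from chk import *
s=sense();p=np.array(s["tcp_pos"]);print(p,s["ee_rot"][:,2],s["wrist_force"],s["time_s"])
print(cupline(4,16,.031,p[0],p[1],p[2]-.072,p[2]-.022))
E
```

```text
[ 0.4643 -0.1597  0.1501] [-0.0264 -0.009  -0.9996] [-0.6003  0.0209 -2.7899] 7.0833
(578, array([ 0.4643, -0.1613, -0.0113,  0.0111]), 'zmid', np.float64(0.10308010380616991), 'top', array([0.0795, 0.1271]), np.float64(0.0007322161587825626))
```

Emit:
{"fn": "drive_tool", "kwargs": {"rows": [[50,-2.5,-1.2,0,0.005,0.005,0],[50,0,0,-15,0,0,0],[50,0,0,-15,0,0,0],[50,0,0,-6,0,0,0],[50,0,0,0,0,0,0]]}}

```text
time_s: 7.55
tcp_pos: [0.4619, -0.162, 0.1156]
ee_rot: [[0.299, -0.954, -0.029], [-0.954, -0.299, -0.004], [-0.005, 0.029, -1.0]]
wrist_force: [0.2, 0.7, -1.8]
gripper_width: 0.707
gripper_force: 30.0
```

Run:
```python
from chk import *
s=sense();p=np.array(s["tcp_pos"]);print(p,s["ee_rot"][:,2],s["wrist_force"],s["time_s"])
c=capture("scene")
print(cupline(4,16,.031,p[0],p[1],.072,p[2]-.018,c=c))
P=cloud(c); P=P[(P[:,2]>.055)&(P[:,2]<.075)&(np.hypot(P[:,0]-.462,P[:,1]+.163)<.05)&(np.hypot(P[:,0]-.462,P[:,1]+.163)>.036)]
print("pot",len(P),cyl(P,.039,.06,[.461,-.163,0,0,.069]))
f=c["frame"][130:280,240:420];cv2.imwrite("pics/f.png",cv2.resize(f,None,fx=3,fy=3)[:,:,::-1])
```

```text
[ 0.4619 -0.162   0.1156] [-0.0286 -0.0042 -0.9996] [ 0.2056  0.6763 -1.7917] 7.55
(308, array([ 0.4616, -0.1631, -0.0096,  0.0223]), 'zmid', np.float64(0.08478312611817684), 'top', array([0.0727, 0.097 ]), np.float64(0.0009559393097673449))
pot 232 (array([ 0.4619, -0.1623, -0.0041,  0.0085,  0.0695]), np.float64(0.00048177594587069453))
```

View pics/f.png

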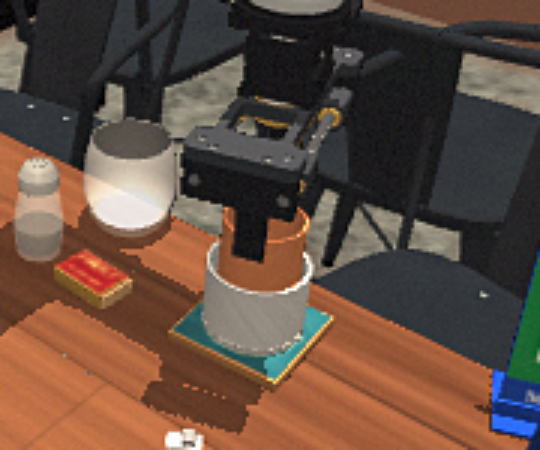

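Emit:
{"fn": "drive_tool", "kwargs": {"rows": [[50,0,0,-5,0,0,0],[50,0,0,-4,0,0,0],[50,0,0,-2,0,0,0],[50,0,0,0,0,0,0]]}}

```text
time_s: 7.93
tcp_pos: [0.4621, -0.1622, 0.1048]
ee_rot: [[0.298, -0.954, -0.027], [-0.954, -0.298, -0.004], [-0.004, 0.027, -1.0]]
wrist_force: [-0.3, 0.1, -2.4]
gripper_width: 0.711
gripper_force: 30.0
```

Emit:
{"fn": "drive_tool", "kwargs": {"rows": [[50,0,0,-2,0,0,0],[50,0,0,0,0,0,0]]}}

```text
time_s: 8.1
tcp_pos: [0.4624, -0.1621, 0.1039]
ee_rot: [[0.299, -0.954, -0.027], [-0.954, -0.299, -0.004], [-0.004, 0.027, -1.0]]
wrist_force: [-2.1, 2.0, 4.8]
gripper_width: 0.707
gripper_force: 30.0
```

Emit:
{"fn": "drive_tool", "kwargs": {"rows": [[50,0,0,-2,0,0,0],[50,0,0,0,0,0,0]]}}

```text
time_s: 8.27
tcp_pos: [0.4627, -0.162, 0.103]
ee_rot: [[0.299, -0.954, -0.026], [-0.954, -0.299, -0.005], [-0.003, 0.026, -1.0]]
wrist_force: [-4.9, 4.6, 12.3]
gripper_width: 0.706
gripper_force: 30.0
```

Emit:
{"fn": "drive_tool", "kwargs": {"rows": [[50,-1,1,-1,0,0,0],[50,0,0,0,0,0,0]]}}

```text
time_s: 8.43
tcp_pos: [0.4623, -0.161, 0.1025]
ee_rot: [[0.3, -0.954, -0.024], [-0.954, -0.3, -0.005], [-0.002, 0.024, -1.0]]
wrist_force: [-4.7, 3.9, 12.6]
gripper_width: 0.71
gripper_force: 30.0
```

Emit:
{"fn": "drive_tool", "kwargs": {"rows": [[50,0,0,-2,0,0,0],[50,0,0,0,0,0,0]]}}

```text
time_s: 8.6
tcp_pos: [0.4629, -0.1608, 0.1013]
ee_rot: [[0.3, -0.954, -0.022], [-0.954, -0.3, -0.005], [-0.002, 0.023, -1.0]]
wrist_force: [-3.9, 5.6, 16.3]
gripper_width: 0.71
gripper_force: 30.0
```

Emit:
{"fn": "drive_tool", "kwargs": {"rows": [[50,0,0,-2,0,0,0],[50,0,0,0,0,0,0]]}}

```text
time_s: 8.77
tcp_pos: [0.4635, -0.1607, 0.0998]
ee_rot: [[0.301, -0.954, -0.021], [-0.954, -0.3, -0.005], [-0.002, 0.021, -1.0]]
wrist_force: [-5.0, 7.0, 19.0]
gripper_width: 0.71
gripper_force: 30.1
```

Emit:
{"fn": "drive_tool", "kwargs": {"rows": [[50,-1,1,-2,0,0,0],[50,0,0,0,0,0,0]]}}

```text
time_s: 8.93
tcp_pos: [0.462, -0.1598, 0.0959]
ee_rot: [[0.299, -0.954, -0.021], [-0.954, -0.299, -0.004], [-0.002, 0.021, -1.0]]
wrist_force: [1.0, 1.6, 1.6]
gripper_width: 0.709
gripper_force: 30.0
```

Emit:
{"fn": "drive_tool", "kwargs": {"rows": [[50,0,0,-2,0,0,0],[50,0,0,0,0,0,0]]}}

```text
time_s: 9.1
tcp_pos: [0.4619, -0.1601, 0.0928]
ee_rot: [[0.299, -0.954, -0.023], [-0.954, -0.299, -0.005], [-0.002, 0.023, -1.0]]
wrist_force: [1.7, 1.2, 0.8]
gripper_width: 0.71
gripper_force: 30.0
```

Run:
```python
from chk import *
s=sense();p=np.array(s["tcp_pos"]);print(p,s["ee_rot"][:,2],s["wrist_force"],s["moment"],s["time_s"])
c=capture("scene")
print(cupline(4,16,.031,p[0],p[1],.072,p[2]+.005,c=c))
P=cloud(c); P=P[(P[:,2]>.055)&(P[:,2]<.075)&(np.hypot(P[:,0]-.462,P[:,1]+.163)<.05)&(np.hypot(P[:,0]-.462,P[:,1]+.163)>.036)]
print("pot",len(P),cyl(P,.039,.06,[.461,-.163,0,0,.069]))
f=c["frame"][150:270,270:390];cv2.imwrite("pics/g.png",cv2.resize(f,None,fx=5,fy=5)[:,:,::-1])
```

```text
[ 0.4619 -0.1601  0.0928] [-0.0226 -0.0046 -0.9997] [1.6705 1.2225 0.773 ] [ 0.4186 -0.6872  0.0475] 9.1
(165, array([ 0.4618, -0.1603, -0.0424,  0.0626]), 'zmid', np.float64(0.08492264686891474), 'top', array([0.0724, 0.0923]), np.float64(0.001050713784792271))
pot 232 (array([ 0.4604, -0.1627,  0.0032, -0.0004,  0.0698]), np.float64(0.0006453823699307837))
```

View pics/g.png

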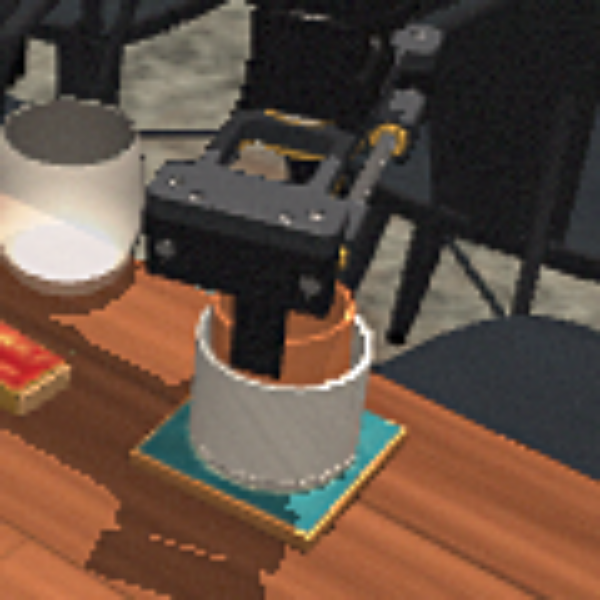

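Emit:
{"fn": "drive_tool", "kwargs": {"rows": [[50,0,0,-1.5,0,0,0],[50,0,0,-1,0,0,0]]}}

```text
time_s: 9.32
tcp_pos: [0.4624, -0.1612, 0.0917]
ee_rot: [[0.301, -0.953, -0.023], [-0.954, -0.301, -0.007], [-0.0, 0.024, -1.0]]
wrist_force: [-1.6, -0.6, 18.1]
gripper_width: 0.707
gripper_force: 30.1
```

Emit:
{"fn": "drive_tool", "kwargs": {"rows": [[95,0,0,0,0,0,0],[95,0,0,0,0,0,0],[95,0,0,0,0,0,0],[95,0,0,10,0,0,0],[50,0,0,40,0,0,0]]}}

```text
time_s: 9.73
tcp_pos: [0.4552, -0.1599, 0.1341]
ee_rot: [[0.296, -0.954, -0.043], [-0.955, -0.296, -0.002], [-0.01, 0.042, -0.999]]
wrist_force: [0.8, -0.1, -0.7]
gripper_width: 0.905
gripper_force: 0.0
```

Emit:
{"fn": "drive_tool", "kwargs": {"rows": [[0,0,0,0,0,0,0],[0,0,0,0,0,0,0],[0,0,0,0,0,0,0],[0,0,0,0,0,0,0],[0,0,0,0,0,0,0]]}}

```text
time_s: 10.15
tcp_pos: [0.4594, -0.1602, 0.1384]
ee_rot: [[0.298, -0.954, -0.029], [-0.955, -0.298, -0.004], [-0.005, 0.029, -1.0]]
wrist_force: [0.2, 0.6, -0.0]
gripper_width: 0.582
gripper_force: 0.0
```

Emit:
{"fn": "drive_tool", "kwargs": {"rows": [[0,0,0,0,0,0,0],[0,0,0,0,0,0,0],[0,0,0,0,0,0,0]]}}

```text
time_s: 10.4
tcp_pos: [0.4601, -0.1602, 0.1391]
ee_rot: [[0.298, -0.954, -0.028], [-0.954, -0.298, -0.004], [-0.004, 0.028, -1.0]]
wrist_force: [0.3, -0.5, -0.4]
gripper_width: 0.35
gripper_force: 0.0
```

```bash
cat > nest.py <<'E'
from chk import *
def rimfit(P,z0,ri,ro,px,py,band=.004,R0=None):
    # ring of points near the rim height
    q=P[(np.hypot(P[:,0]-px,P[:,1]-py)<ro+.006)]
    zt=np.percentile(q[:,2],97); q=q[q[:,2]>zt-band]
    f=lambda x:np.maximum(np.hypot(q[:,0]-x[0],q[:,1]-x[1])-ro,0)+np.maximum(ri-np.hypot(q[:,0]-x[0],q[:,1]-x[1]),0)
    r=least_squares(f,[px,py],loss="soft_l1",f_scale=.001); 
    t=q[q[:,2]>zt-.003]; A=np.c_[t[:,:2]-r.x,np.ones(len(t))]; k=np.linalg.lstsq(A,t[:,2],rcond=None)[0]
    return len(q),r.x,"rimz",k[2],"slope",k[:2],zt
E
python3 - <<'E'
from nest import *
s=sense();p=np.array(s["tcp_pos"]);print(p,s["ee_rot"],s["wrist_force"],s["gripper_width"],s["time_s"])
for k in("scene","top"):
    c=capture(k);P=cloud(c,colmask(c,4,16,90));P=P[(P[:,2]<.11)&(P[:,2]>.05)]
    print(k,rimfit(P,.085,.028,.031,.461,-.162))
    P=cloud(c); P=P[(P[:,2]>.055)&(P[:,2]<.075)&(np.hypot(P[:,0]-.462,P[:,1]+.163)<.05)&(np.hypot(P[:,0]-.462,P[:,1]+.163)>.034)]
    print("pot",len(P),cyl(P,.039,.06,[.461,-.163,0,0,.069]))
w=capture("wrist");save(w,"h")
E
```

```text
[ 0.4601 -0.1602  0.1391] [[ 0.2984 -0.954  -0.0275]
 [-0.9544 -0.2984 -0.0043]
 [-0.0041  0.0276 -0.9996]] [ 0.3399 -0.4618 -0.4257] 0.3504832755746858 10.4
scene (110, array([ 0.4614, -0.164 ]), 'rimz', np.float64(0.08470086595741216), 'slope', array([-0.0046,  0.0151]), np.float64(0.08576496491303068))
pot 251 (array([ 0.4609, -0.1628,  0.0221, -0.0012,  0.0694]), np.float64(0.0006404047912091995))
top (18, array([ 0.461 , -0.1635]), 'rimz', np.float64(0.0876545263387097), 'slope', array([ 0.0433, -0.0929]), np.float64(0.08628379388391405))
pot 39 (array([ 0.4618, -0.1636,  0.0235,  0.0237,  0.0707]), np.float64(0.0005605547765108673))
```

View pics/h.png

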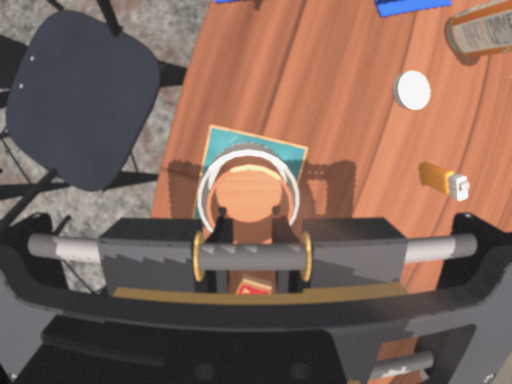

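Run:
```python
from plan import *
rim=np.array([.4022,.2028,.0848])
plan(([.455,-.1,.22],RV,2),([.43,.06,.24],RT,6),(rim+n*.05,RT,7),(rim+.006*n,RT,4))
```

```text
2 rows of [-2.6, 30.1, 40.3] [0.0022, -0.0134, 0.0012] |step| 50.4 0.78
6 rows of [-4.2, 26.7, 3.3] [0.0971, 0.0306, 0.0] |step| 27.2 5.83
7 rows of [-2.7, 16.5, -16.3] [0.0, 0.0, 0.0] |step| 23.4 0.0
4 rows of [-1.9, 6.0, -9.0] [0.0, 0.0, 0.0] |step| 11.0 0.0
```

Emit:
{"fn": "drive_tool", "kwargs": {"rows": [[80,-1.5,10,30,0.0015,-0.009,0.0008],[80,-1.8,25,25,0.0015,-0.009,0.0008],[80,-1.9,25.2,25.6,0.0015,-0.009,0.0008],[80,-4.2,26.7,3.3,0.0971,0.0306,0],[80,-4.2,26.7,3.3,0.0971,0.0306,0]]}}

```text
time_s: 10.97
tcp_pos: [0.4467, -0.0442, 0.2291]
ee_rot: [[0.298, -0.953, -0.058], [-0.932, -0.304, 0.198], [-0.206, -0.005, -0.979]]
wrist_force: [-0.8, -0.7, -0.7]
gripper_width: 0.506
gripper_force: 0.0
```

Emit:
{"fn": "drive_tool", "kwargs": {"rows": [[80,-4.2,26.7,3.3,0.0971,0.0306,0],[80,-4.2,26.7,3.3,0.0971,0.0306,0],[80,-4.2,26.7,3.3,0.0971,0.0306,0],[80,-4.2,26.7,3.3,0.0971,0.0306,0]]}}

```text
time_s: 11.3
tcp_pos: [0.4302, 0.0615, 0.241]
ee_rot: [[0.247, -0.954, -0.172], [-0.778, -0.301, 0.551], [-0.577, -0.003, -0.817]]
wrist_force: [0.0, -0.3, -0.3]
gripper_width: 0.769
gripper_force: 0.0
```

Emit:
{"fn": "drive_tool", "kwargs": {"rows": [[80,-2.7,16.5,-16.3,0,0,0],[80,-2.7,16.5,-16.3,0,0,0],[80,-2.7,16.5,-16.3,0,0,0],[80,-2.7,16.5,-16.3,0,0,0],[80,-2.7,16.5,-16.3,0,0,0]]}}

```text
time_s: 11.72
tcp_pos: [0.4162, 0.1433, 0.1578]
ee_rot: [[0.246, -0.954, -0.171], [-0.781, -0.3, 0.547], [-0.573, -0.001, -0.819]]
wrist_force: [0.2, -0.1, 0.3]
gripper_width: 0.801
gripper_force: 0.0
```

Emit:
{"fn": "drive_tool", "kwargs": {"rows": [[80,0,0,0,0,0,0],[80,0,0,0,0,0,0],[80,0,0,0,0,0,0]]}}

```text
time_s: 11.97
tcp_pos: [0.4169, 0.1423, 0.1589]
ee_rot: [[0.247, -0.954, -0.171], [-0.781, -0.301, 0.547], [-0.573, -0.001, -0.82]]
wrist_force: [0.5, 0.4, 0.8]
gripper_width: 0.797
gripper_force: 0.0
```

Run:
```python
from plan import *
rim=np.array([.4022,.2028,.0848])
s=sense();print(s["tcp_pos"],s["gripper_width"],s["time_s"])
for nm in ("wrist",):
  c=capture(nm); D=CS;b0=rim-D[2]*n; m=colmask(c,16,32,90); P=wcloud(c,s,m);Q=P-b0;h=Q@n;rad=np.linalg.norm(Q-np.outer(h,n),axis=1);P=P[(h>.015)&(h<.085)&(rad<D[0]+.015)]
  x,e=fit(P,b0,D);rim=x@B+D[2]*n;print(nm,len(P),rim,e)
plan((rim+n*.03,RT,3),(rim+.006*n,RT,3))
```

```text
[0.4169 0.1423 0.1589] 0.7973796681127097 11.9667
wrist 1382 [0.4024 0.2026 0.0846] 0.00037246412229852664
3 rows of [-3.2, 14.7, -16.7] [0.0, 0.0008, 0.0001] |step| 22.4 0.05
3 rows of [-1.4, 4.4, -6.6] [0.0, 0.0, 0.0] |step| 8.0 0.0
```

Emit:
{"fn": "drive_tool", "kwargs": {"rows": [[80,-3.2,14.7,-16.7,0,0.0008,0],[80,-3.2,14.7,-16.7,0,0,0],[80,-3.2,14.7,-16.7,0,0,0],[80,-1.4,4.4,-6.6,0,0,0],[80,0,0,0,0,0,0]]}}

```text
time_s: 12.43
tcp_pos: [0.4049, 0.1911, 0.1011]
ee_rot: [[0.245, -0.954, -0.175], [-0.781, -0.301, 0.547], [-0.574, 0.002, -0.819]]
wrist_force: [0.3, -0.1, 0.0]
gripper_width: 0.795
gripper_force: 0.0
```

Emit:
{"fn": "drive_tool", "kwargs": {"rows": [[80,-1.4,4.4,-6.6,0,0,0],[80,-1.4,4.4,-6.6,0,0,0],[80,0,0,0,0,0,0],[80,0,0,0,0,0,0],[80,0,0,0,0,0,0]]}}

```text
time_s: 12.85
tcp_pos: [0.4029, 0.1998, 0.0889]
ee_rot: [[0.246, -0.954, -0.172], [-0.781, -0.3, 0.547], [-0.574, -0.0, -0.819]]
wrist_force: [-0.5, 0.3, 0.7]
gripper_width: 0.801
gripper_force: 0.0
```

Run:
```python
from plan import *
rim=np.array([.4024,.2026,.0846])
s=sense();print(s["tcp_pos"],s["gripper_width"],s["time_s"],s["wrist_force"]); d=rim+.006*n-np.array(s["tcp_pos"]);print(d*1000,B@d*1000)
```

```text
[0.4029 0.1998 0.0889] 0.8013570991071671 12.85 [-0.5461  0.2952  0.6709]
[ 0.4983 -0.4704  0.6418] [ 0.3338 -0.1221  0.869 ]
```

Good. Grip and lift.

Emit:
{"fn": "drive_tool", "kwargs": {"rows": [[65,0.3,-0.5,0.6,0,0,0],[50,0,0,0,0,0,0],[40,0,0,0,0,0,0],[35,0,0,0,0,0,0],[35,0,0,0,0,0,0]]}}

```text
time_s: 13.27
tcp_pos: [0.4033, 0.1995, 0.0893]
ee_rot: [[0.246, -0.954, -0.172], [-0.781, -0.3, 0.547], [-0.574, -0.001, -0.819]]
wrist_force: [0.0, 0.4, 0.4]
gripper_width: 0.518
gripper_force: 30.0
```

Emit:
{"fn": "drive_tool", "kwargs": {"rows": [[35,0,0,0,0,0,0],[35,0,0,0,0,0,0],[35,0,0,0,0,0,0],[35,0,0,0,0,0,0]]}}

```text
time_s: 13.6
tcp_pos: [0.4033, 0.1995, 0.0893]
ee_rot: [[0.246, -0.954, -0.172], [-0.781, -0.3, 0.547], [-0.574, -0.0, -0.819]]
wrist_force: [0.7, -0.6, 1.5]
gripper_width: 0.522
gripper_force: 30.0
```

Emit:
{"fn": "drive_tool", "kwargs": {"rows": [[35,2,-6.4,9.5,0,0,0],[35,4,-12.8,19.1,0,0,0],[35,4,-12.8,19.1,0,0,0],[35,4,-12.8,19.1,0,0,0]]}}

```text
time_s: 13.93
tcp_pos: [0.4162, 0.1536, 0.1567]
ee_rot: [[0.245, -0.954, -0.175], [-0.782, -0.301, 0.546], [-0.573, 0.002, -0.819]]
wrist_force: [0.1, 0.5, -1.7]
gripper_width: 0.513
gripper_force: 30.0
```

Run:
```python
from plan import *
s=sense();print(s["tcp_pos"],s["wrist_force"],s["gripper_width"],s["time_s"])
plan(([.43,.0,.24],RV,8),([.461,-.163,.20],RV,5))
```

```text
[0.4162 0.1536 0.1567] [ 0.1413  0.4757 -1.6607] 0.5125736037313487 13.9333
8 rows of [1.7, -19.2, 10.4] [-0.0727, -0.0233, 0.0] |step| 21.9 4.37
5 rows of [6.2, -32.6, -8.0] [0.0, 0.0, 0.0] |step| 34.1 0.0
```

Emit:
{"fn": "drive_tool", "kwargs": {"rows": [[35,1.7,-19.2,10.4,-0.0727,-0.0233,0],[35,1.7,-19.2,10.4,-0.0727,-0.0233,0],[35,1.7,-19.2,10.4,-0.0727,-0.0233,0],[35,1.7,-19.2,10.4,-0.0727,-0.0233,0]]}}

```text
time_s: 14.27
tcp_pos: [0.4233, 0.0762, 0.1987]
ee_rot: [[0.287, -0.954, -0.088], [-0.911, -0.3, 0.284], [-0.297, -0.001, -0.955]]
wrist_force: [-0.8, -0.3, -1.9]
gripper_width: 0.513
gripper_force: 30.0
```

Emit:
{"fn": "drive_tool", "kwargs": {"rows": [[35,1.7,-19.2,10.4,-0.0727,-0.0233,0],[35,1.7,-19.2,10.4,-0.0727,-0.0233,0],[35,1.7,-19.2,10.4,-0.0727,-0.0233,0],[35,1.7,-19.2,10.4,-0.0727,-0.0233,0]]}}

```text
time_s: 14.6
tcp_pos: [0.4298, -0.0003, 0.2402]
ee_rot: [[0.3, -0.954, 0.003], [-0.954, -0.3, -0.003], [0.004, -0.002, -1.0]]
wrist_force: [-0.0, -1.2, -2.4]
gripper_width: 0.522
gripper_force: 30.0
```

Emit:
{"fn": "drive_tool", "kwargs": {"rows": [[35,6.2,-32.6,-8,0,0,0],[35,6.2,-32.6,-8,0,0,0],[35,6.2,-32.6,-8,0,0,0],[35,6.2,-32.6,-8,0,0,0],[35,6.2,-32.6,-8,0,0,0]]}}

```text
time_s: 15.02
tcp_pos: [0.4605, -0.1636, 0.199]
ee_rot: [[0.301, -0.954, 0.001], [-0.954, -0.301, 0.001], [-0.001, -0.001, -1.0]]
wrist_force: [0.1, 0.2, -1.3]
gripper_width: 0.521
gripper_force: 30.0
```

Emit:
{"fn": "drive_tool", "kwargs": {"rows": [[35,0,0,-10,0,0,0],[35,0,0,-10,0,0,0],[35,0,0,0,0,0,0],[35,0,0,0,0,0,0],[35,0,0,0,0,0,0]]}}

```text
time_s: 15.43
tcp_pos: [0.4615, -0.1619, 0.1798]
ee_rot: [[0.301, -0.953, 0.003], [-0.953, -0.301, 0.001], [0.0, -0.003, -1.0]]
wrist_force: [0.5, -0.5, -0.9]
gripper_width: 0.519
gripper_force: 30.0
```

Run:
```python
from nest import *
s=sense();p=np.array(s["tcp_pos"]);print(p,s["ee_rot"][:,2],s["wrist_force"],s["time_s"])
c=capture("scene")
print(cupline(17,34,.023,p[0],p[1],p[2]-.068,p[2]-.02,c=c))
P=cloud(c,colmask(c,4,16,90));P=P[(P[:,2]<.1)&(P[:,2]>.05)]
print(rimfit(P,.085,.028,.031,.461,-.162))
print(cupline(4,16,.031,.461,-.163,.071,.0825,c=c))
P=cloud(c); P=P[(P[:,2]>.055)&(P[:,2]<.075)&(np.hypot(P[:,0]-.462,P[:,1]+.163)<.05)&(np.hypot(P[:,0]-.462,P[:,1]+.163)>.034)]
print("pot",len(P),cyl(P,.039,.06,[.461,-.163,0,0,.069]))
```

```text
[ 0.4615 -0.1619  0.1798] [ 0.0026  0.0007 -1.    ] [ 0.4886 -0.5113 -0.8543] 15.4333
(406, array([ 0.4633, -0.1622, -0.0481, -0.0126]), 'zmid', np.float64(0.1358132943353284), 'top', array([0.1127, 0.1592]), np.float64(0.000647578817381568))
(87, array([ 0.461 , -0.1639]), 'rimz', np.float64(0.0849171702230221), 'slope', array([ 0.0051, -0.0031]), np.float64(0.0858232182568049))
(201, array([ 0.4616, -0.1645,  0.0205,  0.0176]), 'zmid', 0.07675, 'top', array([0.0711, 0.0822]), np.float64(0.0015592785151255888))
pot 253 (array([ 0.4628, -0.1633,  0.0073,  0.0061,  0.0693]), np.float64(0.0005548291544476419))
```

Emit:
{"fn": "drive_tool", "kwargs": {"rows": [[35,0,-1,0,-0.012,0.04,0],[35,0,0,-10,0,0,0],[35,0,0,-8,0,0,0],[35,0,0,0,0,0,0],[35,0,0,0,0,0,0]]}}

```text
time_s: 15.9
tcp_pos: [0.4611, -0.1627, 0.1611]
ee_rot: [[0.302, -0.953, -0.039], [-0.953, -0.301, -0.011], [-0.001, 0.04, -0.999]]
wrist_force: [0.7, -0.9, -2.3]
gripper_width: 0.514
gripper_force: 30.0
```

Run:
```python
from nest import *
s=sense();p=np.array(s["tcp_pos"]);print(p,s["ee_rot"][:,2],s["wrist_force"],s["time_s"])
for k in("scene","top"):
    c=capture(k)
    print(k,cupline(17,34,.023,p[0],p[1],p[2]-.066,p[2]-.01,c=c))
P=cloud(c,colmask(c,4,16,90));P=P[(P[:,2]<.1)&(P[:,2]>.05)];print(rimfit(P,.085,.028,.031,.461,-.162))
```

```text
[ 0.4611 -0.1627  0.1611] [-0.0386 -0.0109 -0.9992] [ 0.6628 -0.8675 -2.3336] 15.9
scene (484, array([ 0.4606, -0.1633, -0.0318,  0.0089]), 'zmid', np.float64(0.1230789323597054), 'top', array([0.0958, 0.1508]), np.float64(0.0007681709212931723))
top (45, array([ 0.4611, -0.1637, -0.4056, -0.1161]), 'zmid', np.float64(0.1230789323597054), 'top', array([0.0955, 0.1493]), np.float64(0.0014554727345087656))
(25, array([ 0.4596, -0.1643]), 'rimz', np.float64(0.09621824852417415), 'slope', array([ 0.1407, -0.3632]), np.float64(0.08715977436617202))
```

Emit:
{"fn": "drive_tool", "kwargs": {"rows": [[35,0,-0.3,-14,0,0,0],[35,0,0,-14,0,0,0],[35,0,0,-7,0,0,0],[35,0,0,0,0,0,0],[35,0,0,0,0,0,0]]}}

```text
time_s: 16.42
tcp_pos: [0.4617, -0.1633, 0.1265]
ee_rot: [[0.301, -0.953, -0.038], [-0.954, -0.301, -0.011], [-0.001, 0.039, -0.999]]
wrist_force: [-0.1, -0.2, -1.3]
gripper_width: 0.521
gripper_force: 30.0
```

Run:
```python
from nest import *
s=sense();p=np.array(s["tcp_pos"]);print(p,s["ee_rot"][:,2],s["wrist_force"],s["time_s"])
c=capture("scene")
print(cupline(17,34,.023,p[0],p[1],.088,p[2]-.008,c=c))
```

```text
[ 0.4617 -0.1633  0.1265] [-0.0377 -0.0112 -0.9992] [-0.0945 -0.1767 -1.2679] 16.4167
(232, array([ 0.4609, -0.1637, -0.0517,  0.0145]), 'zmid', np.float64(0.10322630362981684), 'top', array([0.0888, 0.117 ]), np.float64(0.0009550677611672876))
```

Freely inside. Down to the nubs and press in small steps.

Emit:
{"fn": "drive_tool", "kwargs": {"rows": [[35,0,0,-4,0,0,0],[35,0,0,-3,0,0,0],[35,0,0,0,0,0,0]]}}

```text
time_s: 16.72
tcp_pos: [0.4628, -0.1633, 0.1201]
ee_rot: [[0.302, -0.953, -0.034], [-0.953, -0.302, -0.011], [0.001, 0.036, -0.999]]
wrist_force: [1.3, -0.3, -2.3]
gripper_width: 0.515
gripper_force: 30.0
```

Emit:
{"fn": "drive_tool", "kwargs": {"rows": [[35,0,0,-2,0,0,0],[35,0,0,0,0,0,0]]}}

```text
time_s: 16.88
tcp_pos: [0.4627, -0.1633, 0.1179]
ee_rot: [[0.302, -0.953, -0.035], [-0.953, -0.302, -0.011], [0.0, 0.036, -0.999]]
wrist_force: [2.0, 0.2, 0.3]
gripper_width: 0.518
gripper_force: 30.0
```

Emit:
{"fn": "drive_tool", "kwargs": {"rows": [[35,0,0,-2,0,0,0],[35,0,0,0,0,0,0]]}}

```text
time_s: 17.05
tcp_pos: [0.4625, -0.1632, 0.1157]
ee_rot: [[0.301, -0.953, -0.035], [-0.954, -0.301, -0.011], [-0.0, 0.037, -0.999]]
wrist_force: [1.1, 1.4, 0.8]
gripper_width: 0.517
gripper_force: 30.0
```

Emit:
{"fn": "drive_tool", "kwargs": {"rows": [[35,0,0,-1.5,0,0,0],[35,0,0,0,0,0,0]]}}

```text
time_s: 17.22
tcp_pos: [0.4624, -0.1631, 0.114]
ee_rot: [[0.301, -0.953, -0.035], [-0.954, -0.301, -0.011], [-0.0, 0.037, -0.999]]
wrist_force: [2.0, 0.5, 0.9]
gripper_width: 0.515
gripper_force: 30.1
```

Emit:
{"fn": "drive_tool", "kwargs": {"rows": [[35,0,0,-2,0,0,0],[35,0,0,0,0,0,0]]}}

```text
time_s: 17.38
tcp_pos: [0.4624, -0.1633, 0.1119]
ee_rot: [[0.301, -0.953, -0.036], [-0.953, -0.301, -0.011], [-0.0, 0.037, -0.999]]
wrist_force: [2.3, 0.5, 2.5]
gripper_width: 0.516
gripper_force: 30.0
```

Emit:
{"fn": "drive_tool", "kwargs": {"rows": [[35,0,0,-1.5,0,0,0],[35,0,0,0,0,0,0]]}}

```text
time_s: 17.55
tcp_pos: [0.4625, -0.1631, 0.1116]
ee_rot: [[0.302, -0.953, -0.036], [-0.953, -0.302, -0.011], [-0.0, 0.037, -0.999]]
wrist_force: [-0.1, 2.9, 11.0]
gripper_width: 0.521
gripper_force: 30.1
```

Run:
```python
from nest import *
s=sense();p=np.array(s["tcp_pos"]);print(p,s["ee_rot"][:,2],s["wrist_force"],s["time_s"])
c=capture("scene")
print(cupline(17,34,.023,p[0],p[1],.088,p[2]+.004,c=c))
P=cloud(c,colmask(c,17,34,90));P=P[(P[:,2]<.13)&(P[:,2]>.08)];print(rimfit(P,.085,.02,.023,.461,-.163))
P=cloud(c,colmask(c,4,16,90));P=P[(P[:,2]<.1)&(P[:,2]>.05)];print(rimfit(P,.085,.028,.031,.461,-.162))
```

```text
[ 0.4625 -0.1631  0.1116] [-0.0357 -0.0113 -0.9993] [-0.0716  2.9166 11.0227] 17.55
(96, array([ 0.4608, -0.1637,  0.0263, -0.0225]), 'zmid', np.float64(0.1017775766350186), 'top', array([0.0881, 0.1083]), np.float64(0.0012171205282567304))
(33, array([ 0.4621, -0.1643]), 'rimz', np.float64(0.10113619282427261), 'slope', array([-0.0064,  0.0113]), np.float64(0.1020126658016951))
(80, array([ 0.4617, -0.1644]), 'rimz', np.float64(0.08488463174086011), 'slope', array([-0.0307,  0.0006]), np.float64(0.08604730145123476))
```

Emit:
{"fn": "drive_tool", "kwargs": {"rows": [[35,0,0,-2,0,0,0],[35,0,0,0,0,0,0]]}}

```text
time_s: 17.77
tcp_pos: [0.4626, -0.1633, 0.1114]
ee_rot: [[0.303, -0.952, -0.035], [-0.953, -0.302, -0.012], [0.001, 0.038, -0.999]]
wrist_force: [-3.6, 4.9, 23.0]
gripper_width: 0.517
gripper_force: 30.1
```

Emit:
{"fn": "drive_tool", "kwargs": {"rows": [[35,0,0,-1.5,0,0,0],[35,0,0,0,0,0,0]]}}

```text
time_s: 17.93
tcp_pos: [0.4627, -0.1634, 0.1113]
ee_rot: [[0.303, -0.952, -0.035], [-0.953, -0.303, -0.013], [0.002, 0.037, -0.999]]
wrist_force: [-6.7, 5.4, 31.5]
gripper_width: 0.517
gripper_force: 30.2
```

Emit:
{"fn": "drive_tool", "kwargs": {"rows": [[35,0,0,3,0,0,0],[80,0,0,1,0,0,0],[80,0,0,0,0,0,0],[80,0,0,0,0,0,0],[80,0,0,0,0,0,0]]}}

```text
time_s: 18.35
tcp_pos: [0.46, -0.1632, 0.1094]
ee_rot: [[0.301, -0.953, -0.042], [-0.954, -0.3, -0.011], [-0.002, 0.043, -0.999]]
wrist_force: [-0.1, 0.5, 0.1]
gripper_width: 0.735
gripper_force: 0.0
```

Emit:
{"fn": "drive_tool", "kwargs": {"rows": [[80,0,0,10,0,0,0],[80,0,0,20,0,0,0],[80,0,0,40,0,0,0],[60,0,20,40,0,0,0],[60,0,40,0,0,0,0]]}}

```text
time_s: 18.77
tcp_pos: [0.4652, -0.1065, 0.2241]
ee_rot: [[0.298, -0.954, -0.026], [-0.955, -0.298, -0.013], [0.005, 0.029, -1.0]]
wrist_force: [1.5, 0.7, -0.2]
gripper_width: 0.718
gripper_force: 0.0
```

Emit:
{"fn": "drive_tool", "kwargs": {"rows": [[60,-10,40,0,0,0,0],[60,-10,40,0,0,0,0],[60,-10,40,0,0,0,0],[60,0,0,0,0,0,0]]}}

```text
time_s: 19.1
tcp_pos: [0.4297, 0.0201, 0.2174]
ee_rot: [[0.308, -0.95, -0.039], [-0.951, -0.308, -0.01], [-0.002, 0.04, -0.999]]
wrist_force: [-0.7, -0.1, -0.1]
gripper_width: 0.604
gripper_force: 0.0
```

Run:
```python
from nest import *
s=sense();p=np.array(s["tcp_pos"]);print(p,s["wrist_force"],s["time_s"])
ims=[]
for k in("scene","top"):
    c=capture(k); u=c["R"]@np.array([.461,-.163,.08])+c["t"]; u=(u[:2]/u[2]*[c["fx"],c["fy"]]+[c["cx"],c["cy"]]).astype(int)
    ims.append(cv2.resize(c["frame"][u[1]-40:u[1]+40,u[0]-40:u[0]+40],(400,400),interpolation=cv2.INTER_CUBIC))
    for nm,lo,hi,zl,zh,ri,ro in (("s",17,34,.08,.13,.02,.023),("m",4,16,.05,.095,.028,.031)):
        P=cloud(c,colmask(c,lo,hi,90));P=P[(P[:,2]<zh)&(P[:,2]>zl)];print(k,nm,rimfit(P,0,ri,ro,.461,-.163))
    P=cloud(c); P=P[(P[:,2]>.055)&(P[:,2]<.075)&(np.hypot(P[:,0]-.462,P[:,1]+.163)<.05)&(np.hypot(P[:,0]-.462,P[:,1]+.163)>.034)]
    print("pot",len(P),cyl(P,.039,.06,[.461,-.163,0,0,.069]))
cv2.imwrite("pics/i.png",np.hstack(ims)[:,:,::-1])
```

```text
[0.4297 0.0201 0.2174] [-0.7434 -0.0976 -0.0781] 19.1
scene s (77, array([ 0.462, -0.165]), 'rimz', np.float64(0.10138450209112548), 'slope', array([-0.0017,  0.0237]), np.float64(0.10238242706192532))
scene m (68, array([ 0.4621, -0.1639]), 'rimz', np.float64(0.08527622502825533), 'slope', array([0.0483, 0.0083]), np.float64(0.08535765625509704))
pot 251 (array([ 0.4628, -0.1631, -0.0223, -0.0006,  0.0701]), np.float64(0.0004662190392480531))
top s (47, array([ 0.4614, -0.1636]), 'rimz', np.float64(0.10333514560859419), 'slope', array([0.0047, 0.0216]), np.float64(0.10480626969856073))
top m (54, array([ 0.4602, -0.1623]), 'rimz', np.float64(0.08673125928817524), 'slope', array([-0.0107,  0.0178]), np.float64(0.08794731591786742))
pot 157 (array([ 0.462 , -0.1628, -0.0067,  0.0151,  0.0717]), np.float64(0.0004660656867649521))
```

View pics/i.png

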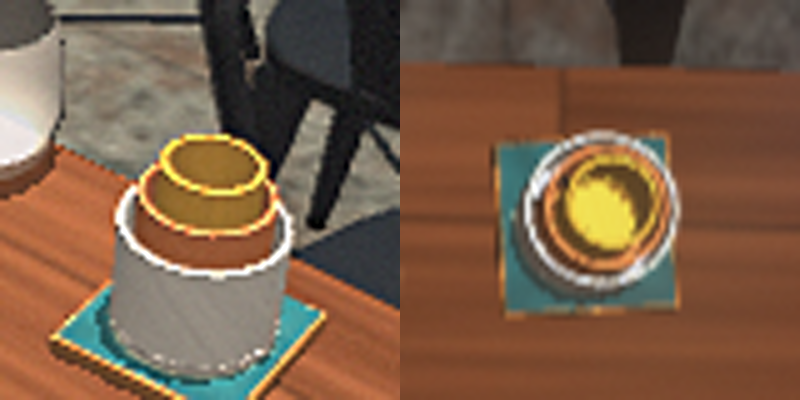

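```bash
python3 -c "
from station import finish_job
print(finish_job())"
```

```text
the job is handed in; nothing more can be done
None
```

The job is handed in: the copper cup is in the pot and the brass cup in the copper, both pressed home by measurement (rim steps about 16 mm), with the pot centred on its coaster and nothing held. The hand-in returned no verdict.

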